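# Find the full tea tin

## Robot

A 6-joint arm with a two-finger parallel gripper is mounted at the origin on a cart in front of the work surface, level with it; the furniture and walls round the work are solid. World frame = base frame: x ahead of the robot, y to its left, z up, the work surface at z = 0. Lengths are in m, angles in rad, forces in N, time in s.
With the tool pointing down it reaches from about 0.375 to 0.9 m from the base axis. Payload 3.1 kg.
Tool frame: the origin (TCP) lies on the centre line of the jaws, within the pads' length; the fingertips stand 25 mm ahead of it and the grasp point (between the pads) lies 6 mm ahead of it (manip.tips_ahead is the distance from the TCP to the fingertips, in m); z points along the fingers, y is the direction in which the jaws open and shut (so a half turn about z gives the same grasp; the last joint's range is limited). The gripper opens to 85 mm and grips with 20 to 120 N. Pads are 22 mm wide; open, the fingers measure 114 mm over their backs; the gripper's body (76 mm by 85 mm) begins 54 mm behind the grasp point. The pads swing forward as they close: fully open they stand 13 mm farther back than shut.
Start: joints at [1.03, 0.527, 1.433, -0, 1.181, -0.178], TCP at [0.221, 0.585, 0.256] pointing down, gripper open.
Joint ranges: [-3.08, 3.08], [-0.75, 2.2], [0.22, 2.44], [-1.43, 4.57], [0, 2.65], [-2.85, 2.85]. Speed limits (rad/s): [2.79, 2.79, 3.14, 3.14, 3.14, 3.14].

## Interface

Orientations are given as a unit quaternion [x, y, z, w].
In Python, from station import manip gives the robot as it stands.
- The arm moves only by the tool play_rows, never from a script. Its argument "steps" is a list that holds one entry, the list of rows, each a list of 6 numbers: the shift along the tool's x, y, z in m, then the turn, a rotation vector about the tool's x, y, z in degrees. In form: [[[x, y, z, rx, ry, rz], ...]]. A call has 1 to 10 rows; each row shifts and turns the commanded pose from where the row before left it, along the tool's axes as they then stand; what a row does not reach is not made up. A row lasts 1/8 s, in which the tool goes at most 62.5 mm and 10.7 degrees, less where a joint would pass 70% of its speed; a pose out of reach is approached as far as the arm can. A call is refused whole if a number of a shift passes 0.0625 or a number of a turn 10.7, either way. A call with a gripper value outside its range is refused whole. "fingers" is the opening, from 0 (shut) to 1 (fully open), set as the call begins (left out, the last holds). The fingers move at their own pace and stop on an object; "squeeze" is the grip in N (left out, the last holds). Time passes only in rows, so rows that do not move let the fingers close. It gives the time, the measured TCP pose, the force and the opening at its end, in the units of the state.
- manip.sense(): the state, without advancing time (a new reading comes with each control period).
- manip.snapshot(name): name is "scene" or "side" or "wrist"; returns a dict with "img" (480x640x3 uint8, red, green, blue), "K" (3x3 intrinsics, pixels), "world_from_camera" (4x4, takes a point from camera to world coordinates). Camera axes: x right, y down, z forward; pixel columns grow to the right and rows downward; lengths in m; the calibration is good to about 2 mm. A picture is of the moment at which its call begins. There is no depth.
- manip.sign_off(): hands the job in, once; it reports no verdict.
Trained networks look in a picture, given as the dict that the camera call returned (one of the last four; its "shot" number tells which), for a name from the list of things; names that differ only in an ending like _2 or _b are one class to them, and where a whole thing is asked for, a point or a joint stands for the part that bears it (a point fixed in the world has none). Each returns a list of dicts, best first, with "score" (0 to 1); they miss things now and then, are a little off and sometimes report something else, mostly with a low value. They report only what shows in the picture. A call takes as long as a camera call. They do not tell look-alikes from the thing itself.
- manip.regions_of(label, picture): "pixels" (480x640 bool, what is visible of it) and "rect" ([left, top, right, bottom] in pixels, round what is visible of it).
- manip.pinpoint(label, picture): "point" ([column, row] in pixels: a listed point, or the origin of a listed thing).
The state is a dict: "t": time; "q": joint angles; "qd": joint speeds; "tau": joint torques, N m; "tcp_pos": TCP position; "tool_rot": TCP orientation; "force": force on the tool from outside, world axes, zero at the start; "ft_torque": the same for the moment, N m; "finger_gap": opening from 0.0 (shut) to 1.0 (fully open).
Only numpy, scipy, OpenCV 4.12 (cv2) and the standard library are available. Lean on these libraries where they do the work, as an engineer would, in place of code of your own. Each camera call takes 0.05 s, during which the arm holds its last target.

## Task

Three identical tea tins stand in the wooden carrier under a metal keeper bar: loosen the black star knob on the bar's right end (anticlockwise), then slide the bar all the way back off the lids. Heft the tins one at a time from left to right, lifting each a few centimetres straight up out of its well and setting it back, not dropping it, before you take the next, to feel which is the heaviest. Finish while still holding the heaviest up, upright and still, its bottom higher than the lids of the other two, which stand in their wells (the last one hefted may simply stay in the hand), and leave the things round the carrier alone.

Things in the scene. Friction and masses are not known exactly. Their poses are not given: they have to be found in the camera images.
- carrier: wooden carrier fixed to the worktop, 200 mm deep (x -55 to 145), 380 wide; origin on the worktop under the middle tin, x to the back, y to the left, z up. Three wells, 68 mm wide, at x = 0, y = 110, 0, -110: floor at z = 14, rim at z = 28. End boards at y = +-184 with rails reach z = 106 (rail end stops 112). Behind the wells (x 46 to 135) a trough with scoop and spoon, below z = 45.
- keeper (a joint): travel of the keeper bar to the back, along the carrier's x, m: 0 over the middles of the lids (starts at 0 to 0.012), 0.10 all the way back over the trough. Clamped it holds against 60 N and more; freed it slides with 1 to 3 N, never closes by itself, and may be pushed by its front face or pulled along by the knob.
- keeper_mid (a point): middle of the keeper bar's upper face: flat aluminium bar, 26 mm in x, 352 mm in y, 8 mm thick, its upper face 118 mm over the worktop (underside 110, 4 mm over the lids), between two dark steel saddles (36 mm in x, 26 in y, up to z = 119) on the rails at carrier y = +-184 mm. Axes as the carrier's.
- clamp_knob (a joint): angle of the clamp knob, rad: 0 is tightest, starts at 0 to 0.25, grows anticlockwise seen from above (loosening) up to 3.1. The clamp lets go of its rail at about 0.9; it counts as loose above 1.0. Turning it takes 0.1 to 0.3 N m.
- knob_grip (a point): point on the clamp knob's vertical axis at mid-height of its grip, on the bar's right saddle: carrier x = keeper value, y = -184 mm, 136 mm over the worktop. Moves with the bar; its axes are the carrier's and do not turn with the knob. Black seven-lobed star knob, 39 mm across, grip from 125 to 146 mm over the worktop; the saddle below ends at 119.
- tin_a: tea tin in the left (carrier y = +110 mm) well: closed teal tin with a cream band and brass beads, 62 mm across, 92 mm high; origin at the centre of its underside, z up. In its well it stands from z = 14 to 106 mm; 48 mm are free between tins. The tins differ only in hidden weight: one 0.54 to 0.62 kg, two of 0.22 to 0.37 kg, drawn anew each time.
- tin_b: tea tin in the middle (y = 0) well: closed teal tin with a cream band and brass beads, 62 mm across, 92 mm high; origin at the centre of its underside, z up. In its well it stands from z = 14 to 106 mm; 48 mm are free between tins. The tins differ only in hidden weight: one 0.54 to 0.62 kg, two of 0.22 to 0.37 kg, drawn anew each time.
- tin_c: tea tin in the right (y = -110 mm) well: closed teal tin with a cream band and brass beads, 62 mm across, 92 mm high; origin at the centre of its underside, z up. In its well it stands from z = 14 to 106 mm; 48 mm are free between tins. The tins differ only in hidden weight: one 0.54 to 0.62 kg, two of 0.22 to 0.37 kg, drawn anew each time.
- well_a (a point): centre of the left well's floor, 14 mm above the worktop; the well is 68 mm wide and 14 mm deep. Axes as the carrier's.
- well_b (a point): centre of the middle well's floor, 14 mm above the worktop; the well is 68 mm wide and 14 mm deep. Axes as the carrier's.
- well_c (a point): centre of the right well's floor, 14 mm above the worktop; the well is 68 mm wide and 14 mm deep. Axes as the carrier's.
- mug: bystander: white china mug with a blue pattern, 87 x 121 x 96 mm, left of the carrier; origin at the centre of its underside
- small_cup: bystander: small white cup with a green pattern, 62 x 85 x 52 mm, right of the carrier; origin at the centre of its underside
- timer: bystander: red clockwork kitchen timer, 67 mm across, 59 mm high, left of the carrier; origin at the centre of its underside. Behind it, at the back of the worktop (world x over 0.65, y from 0.15 to 0.5 m), stand a knife block and a crock of utensils up to about 0.4 m high: swing the arm past in front of them.
- lemon: bystander: lemon, 83 x 58 x 58 mm, right of the carrier; origin at the centre of its underside
- spoon: bystander: teaspoon, 137 mm long, lying left of the carrier; origin at the centre of its underside
There are look-alikes about, which are no part of the job. What is shaped like the tin_c but orange or purple is not meant.

How it is judged:
By the outcome, as a careful person would: the job done as asked, in the order asked, and still so for the second after the job is handed in, while the arm keeps its last pose, push and grip.
It also fails if it takes over 67 s, if anything falls off the work surface, if the arm or the gripper's body presses on something with over 40 N, if the wrist force passes 120 N, or if a joint passes its speed limit or range.

## Working session

There is one attempt and no reset: what is moved stays moved. The work goes in short steps, Python scripts to look and compute and a tool call to move; the robot and the scene stay as the last step left them, time stands still between calls to the robot, and variables do not carry over. Pictures are saved under pics/ and viewed, and the job is handed in when it is done.

Besides the shell and the picture viewer there is one more tool, called after "Emit:" as name(argument=value, ...) on one line, values as JSON. play_rows: Moves the arm, as the interface text tells. Its arguments: {"type":"object","properties":{"steps":{"type":"array"},"fingers":{"type":"number"},"squeeze":{"type":"number"}},"required":["steps"]}

```bash
ls; mkdir -p pics
python3 - <<'E'
from station import manip
import cv2
print(manip.sense())
for n in ["scene","side","wrist"]:
    p=manip.snapshot(n); cv2.imwrite(f"pics/{n}0.png",p["img"][:,:,::-1]); print(n,p["K"].tolist(),p["world_from_camera"].round(4).tolist() if hasattr(p["world_from_camera"],'round') else p["world_from_camera"])
    for l in ["tin_a","knob_grip","keeper_mid","well_b","carrier"]:
        print(l,[(d["point"],round(d["score"],2)) for d in manip.pinpoint(l,p)])
E
```

```text
pics
{'t': 0.0, 'q': array([ 1.03049823e+00,  5.28497519e-01,  1.43391571e+00,  3.85778308e-06,
        1.18140353e+00, -1.78517381e-01]), 'qd': array([-0.00064062,  0.00125932,  0.00218044,  0.00064506, -0.00102381,
        0.00073563]), 'tau': array([ 4.35584398e-04, -4.42347801e+01, -1.78028208e+01, -3.14508570e-04,
        8.36292602e-03, -6.13305119e-06]), 'tcp_pos': array([0.22084363, 0.58396479, 0.25531004]), 'tool_rot': array([ 1.79906085e-01,  9.83683162e-01, -1.04036949e-03, -3.92800154e-04]), 'force': array([-0.82933947, -0.63740327, -0.16713537]), 'ft_torque': array([-0.04467278,  0.00723289, -0.02638756]), 'finger_gap': 1.000180397207698}
scene [[462.1729974892058, 0.0, 322.2770167386944], [0.0, 462.1729974892058, 231.34662934744497], [0.0, 0.0, 1.0]] [[-0.5344, -0.5691, 0.6249, -0.2712], [-0.8451, 0.3696, -0.3862, 0.5003], [-0.0112, -0.7346, -0.6784, 0.9715], [0.0, 0.0, 0.0, 1.0]]
tin_a []
knob_grip []
keeper_mid []
well_b []
carrier [([197.8, 281.1], 0.24)]
side [[436.7359119555079, 0.0, 321.75991848560216], [0.0, 436.7359119555079, 238.99556798464246], [0.0, 0.0, 1.0]] [[-0.4972, -0.7726, 0.3947, -0.0046], [-0.8676, 0.4445, -0.2228, 0.3012], [-0.0033, -0.4532, -0.8914, 1.2484], [0.0, 0.0, 0.0, 1.0]]
tin_a [([408.2, 260.2], 0.87), ([368.9, 230.4], 0.78), ([374.9, 275.4], 0.74), ([340.8, 241.3], 0.67), ([307.1, 254.9], 0.56)]
knob_grip [([396.9, 202.1], 0.7)]
keeper_mid [([334.9, 226.6], 0.57)]
well_b [([337.6, 243.8], 0.66), ([367.0, 230.9], 0.66), ([304.4, 253.4], 0.63)]
carrier [([334.1, 245.6], 0.85)]
wrist [[347.22908627166197, 0.0, 321.63518483426566], [0.0, 347.22908627166197, 236.4130268390176], [0.0, 0.0, 1.0]] [[0.3541, 0.8939, 0.2749, 0.1513], [0.9352, -0.3385, -0.1038, 0.6108], [0.0003, 0.2938, -0.9559, 0.3743], [0.0, 0.0, 0.0, 1.0]]
tin_a []
knob_grip []
keeper_mid []
well_b []
carrier []
```

View pics/scene0.png

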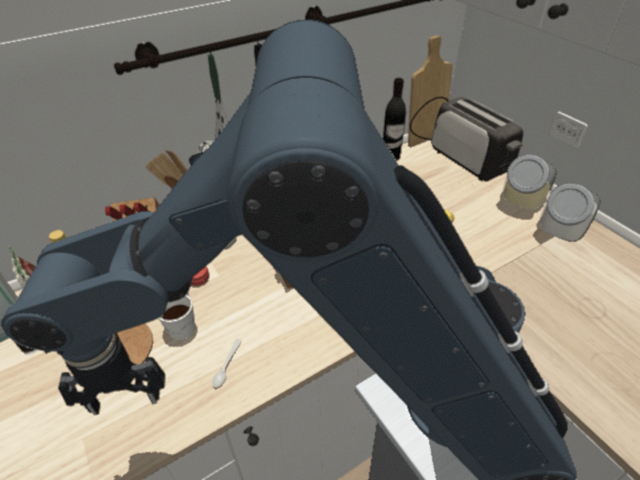

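View pics/side0.png

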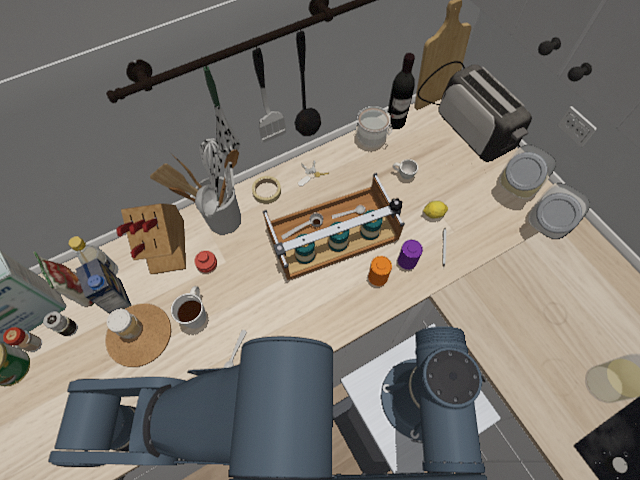

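```bash
cat > h.py <<'E'
import numpy as np, cv2
from scipy.spatial.transform import Rotation as R
def ray(p,px):
    K=np.array(p["K"]);T=np.array(p["world_from_camera"])
    d=T[:3,:3]@np.linalg.inv(K)@np.array([px[0],px[1],1.]); return T[:3,3],d
def atz(p,px,z):
    o,d=ray(p,px); return o+d*(z-o[2])/d[2]
def proj(p,X):
    K=np.array(p["K"]);T=np.array(p["world_from_camera"])
    c=T[:3,:3].T@(np.asarray(X)-T[:3,3]); u=K@c; return u[:2]/u[2]
E
python3 - <<'E'
from station import manip
from h import *
p=manip.snapshot("side")
for px,z,n in [((408.2,260.2),.0,'t1'),((368.9,230.4),.014,'t2'),((374.9,275.4),0.0,'t3'),((340.8,241.3),.014,'t4'),((307.1,254.9),.014,'t5'),((396.9,202.1),.136,'knob'),((334.9,226.6),.118,'keep'),((337.6,243.8),.014,'w'),((367,230.9),.014,'w'),((304.4,253.4),.014,'w'),((334.1,245.6),0,'carrier')]:
    print(n,atz(p,px,z).round(4))
a=p["img"][150:330,230:470,::-1]; cv2.imwrite("pics/crop0.png",cv2.resize(a,None,fx=3.3,fy=3.3,interpolation=cv2.INTER_CUBIC))
E
```

```text
t1 [ 0.3489 -0.2082  0.    ]
t2 [ 0.4935 -0.1535  0.014 ]
t3 [ 0.3578 -0.09    0.    ]
t4 [ 0.5049 -0.0555  0.014 ]
t5 [0.5166 0.0598 0.014 ]
knob [ 0.4833 -0.2326  0.136 ]
keep [ 0.5122 -0.0353  0.118 ]
w [ 0.5024 -0.0422  0.014 ]
w [ 0.495  -0.1473  0.014 ]
w [0.5253 0.0646 0.014 ]
carrier [ 0.5082 -0.0332  0.    ]
```

View pics/crop0.png

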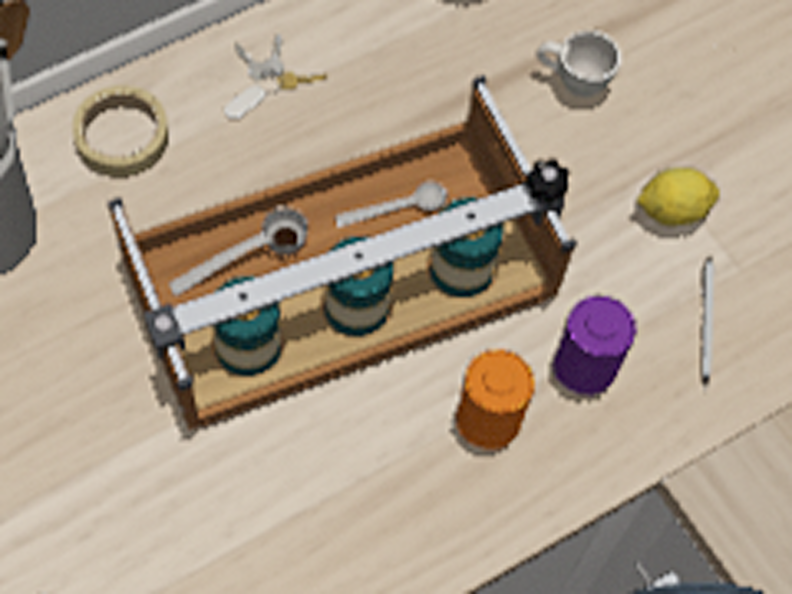

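Tins wanted are the teal ones at (307,250), (340,235) and (372,224) in the side view. The orange (380,270) and purple (410,255) tins are look-alikes and stand outside the carrier. The knob is at (397,204), the only black star knob. Next I move the wrist camera over the carrier.

Emit:
play_rows(steps=[[[-0.031, -0.0354, -0.009, 0, 0, 0], [-0.031, -0.0354, -0.009, 0, 0, 0], [-0.031, -0.0354, -0.009, 0, 0, 0], [-0.031, -0.0354, -0.009, 0, 0, 0], [-0.031, -0.0354, -0.009, 0, 0, 0], [-0.031, -0.0354, -0.009, 0, 0, 0], [-0.031, -0.0354, -0.009, 0, 0, 0], [-0.031, -0.0354, -0.009, 0, 0, 0], [-0.031, -0.0354, -0.009, 0, 0, 0], [-0.031, -0.0354, -0.009, 0, 0, 0]]], fingers=1)

```text
t: 2.2
tcp_pos: [0.3862, 0.1423, 0.3469]
tool_rot: [0.18, 0.984, 0.0, 0.001]
force: [-0.4, 0.4, -0.4]
finger_gap: 0.998
```

Emit:
play_rows(steps=[[[-0.031, -0.0354, -0.009, 0, 0, 0], [-0.031, -0.0354, -0.009, 0, 0, 0], [-0.031, -0.0354, -0.009, 0, 0, 0], [-0.031, -0.0354, -0.009, 0, 0, 0], [0, 0, 0, 0, 0, -6.5], [0, 0, 0, 0, 0, -6.5], [0, 0, 0, 0, 0, 0], [0, 0, 0, 0, 0, 0]]])

```text
t: 3.2
tcp_pos: [0.4516, -0.0325, 0.3824]
tool_rot: [0.068, 0.998, -0.0, 0.0]
force: [-0.0, -0.1, -0.6]
finger_gap: 1.003
```

Run:
```python
from station import manip
from h import *
print(manip.tips_ahead)
p=manip.snapshot("wrist"); cv2.imwrite("pics/w1.png",p["img"][:,:,::-1]); s=manip.snapshot("side")
cv2.imwrite("pics/s1.png",s["img"][:,:,::-1])
for l,z in [("tin_a",.014),("knob_grip",.136),("keeper_mid",.118),("well_b",.014),("carrier",0)]:
  for n,q in (("w",p),("s",s)):
    for d in manip.pinpoint(l,q): print(n,l,np.round(d["point"],1),round(d["score"],2),atz(q,d["point"],z).round(4))
s=manip.sense();print(s["tcp_pos"],s["tool_rot"],s["force"],s["q"].round(3))
print(np.array(p["world_from_camera"]).round(4).tolist())
```

```text
0.025
w tin_a [316.9 219.1] 0.96 [ 0.4989 -0.046   0.014 ]
w tin_a [241.9 223.4] 0.94 [ 0.4905 -0.1545  0.014 ]
w tin_a [395.8 224.4] 0.93 [0.5223 0.0662 0.014 ]
w tin_a [265.8 116.7] 0.66 [ 0.3513 -0.0935  0.014 ]
w tin_a [189.9 128.8] 0.66 [ 0.3525 -0.1969  0.014 ]
w knob_grip [153.6 253. ] 0.89 [ 0.4822 -0.2258  0.136 ]
w keeper_mid [318.2 249.6] 0.9 [ 0.5094 -0.0446  0.118 ]
w keeper_mid [623.6  66.7] 0.6 [0.359  0.2854 0.118 ]
s well_b [304.2 253.8] 0.89 [0.5244 0.0658 0.014 ]
s carrier [303.4 254.5] 0.21 [0.5295 0.0665 0.    ]
[ 0.45166535 -0.03257614  0.38230049] [ 6.74119661e-02  9.97725226e-01  4.99385120e-07 -1.45980042e-05] [-0.33069167  0.16868022  0.49649779] [-0.32   0.144  1.661 -0.     1.336 -1.756]
[[0.136, 0.9469, 0.2913, 0.3775], [0.9907, -0.13, -0.0398, -0.0225], [0.0002, 0.294, -0.9558, 0.5003], [0.0, 0.0, 0.0, 1.0]]
```

View pics/w1.png

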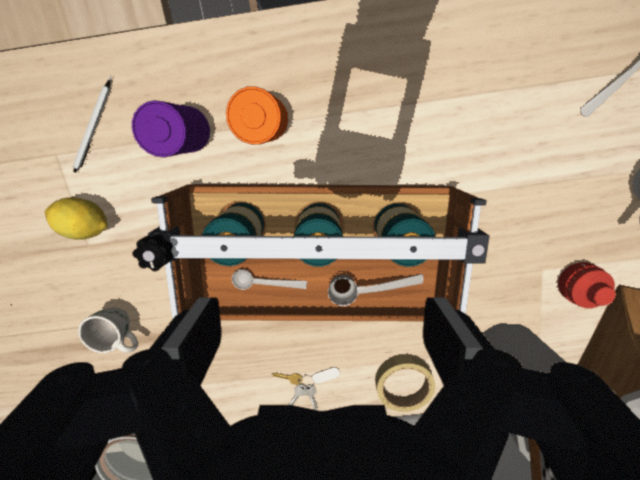

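The wrist view shows the bar with holes at (224,248), (318,249) and (413,249), the knob at (153,252), and the teal tins below. Orange (255,115) and purple (160,128) are outside. Now a fit of the carrier pose.

Run:
```python
from station import manip
from h import *
p=manip.snapshot("wrist")
g=cv2.cvtColor(p["img"],cv2.COLOR_RGB2GRAY)
hs=[]
for u,v in [(224,248),(318,249),(413,249)]:
    w=255.-g[v-5:v+6,u-5:u+6]; w=np.clip(w-w.min()-0.4*(w.max()-w.min()),0,None); yy,xx=np.mgrid[v-5:v+6,u-5:u+6]
    c=((w*xx).sum()/w.sum(),(w*yy).sum()/w.sum()); X=atz(p,c,.118); hs.append(X); print(c,X.round(4))
hs=np.array(hs); d=hs[2]-hs[0]; yaw=np.arctan2(-d[0],d[1]); print("spacing",np.linalg.norm(d[:2])/2,"yaw deg",np.degrees(yaw))
ex=np.array([np.cos(yaw),np.sin(yaw)]);ey=np.array([-np.sin(yaw),np.cos(yaw)])
m=hs[1][:2]; print("knob pred",m-0.184*ey,"saddle pred px",proj(p,[*(m-0.184*ey),.146]),proj(p,[*(m+0.184*ey),.119]))
# rail/carrier outline: predict with keeper k 
for k in (0,.006,.012):
    o=m-k*ex; print(k,"origin",o.round(4),[proj(p,[*(o+x*ex+y*ey),z]).round(0).tolist() for x,y,z in [(-.055,.184,.112),(-.055,-.184,.112),(.145,.184,.112),(.145,-.184,.112),(0,.11,.106),(0,0,.106),(0,-.11,.106)]])
c=p["img"][170:340,130:500,::-1]; cv2.imwrite("pics/w1c.png",cv2.resize(c,None,fx=2.15,fy=2.15,interpolation=cv2.INTER_CUBIC))
```

```text
(np.float64(223.42268041237114), np.float64(247.40483743061063)) [ 0.4919 -0.1535  0.118 ]
(np.float64(318.44733631557546), np.float64(248.13013420089467)) [ 0.5077 -0.0441  0.118 ]
(np.float64(413.02909796314265), np.float64(248.81652117685098)) [0.5234 0.0649 0.118 ]
spacing 0.11033354478361998 yaw deg -8.194945507578648
knob pred [ 0.48147899 -0.22621012] saddle pred px [148.70665461 255.28039689] [476.72989345 249.58917514]
0 origin [ 0.5077 -0.0441] [[481.0, 202.0], [156.0, 199.0], [459.0, 353.0], [177.0, 351.0], [410.0, 246.0], [319.0, 245.0], [227.0, 244.0]]
0.006 origin [ 0.5018 -0.0432] [[482.0, 197.0], [156.0, 194.0], [460.0, 349.0], [176.0, 347.0], [411.0, 241.0], [319.0, 240.0], [226.0, 239.0]]
0.012 origin [ 0.4958 -0.0424] [[482.0, 191.0], [155.0, 189.0], [460.0, 345.0], [175.0, 343.0], [411.0, 236.0], [319.0, 235.0], [226.0, 235.0]]
```

View pics/w1c.png

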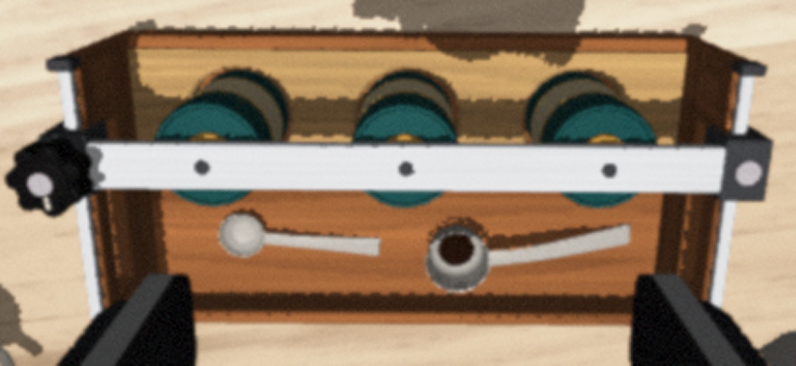

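Emit:
play_rows(steps=[[[-0.0111, -0.0376, 0.03, 0, 0, 0], [-0.0111, -0.0376, 0.03, 0, 0, 0], [-0.0111, -0.0376, 0.03, 0, 0, 0], [-0.0111, -0.0376, 0.03, 0, 0, 0], [-0.0111, -0.0376, 0.03, 0, 0, 0]]])

```text
t: 4.47
tcp_pos: [0.4817, -0.2278, 0.2314]
tool_rot: [0.067, 0.998, -0.0, 0.0]
force: [0.2, -0.8, 0.2]
finger_gap: 0.998
```

Emit:
play_rows(steps=[[[0, 0, 0, 0, 0, 10], [0, 0, 0, 0, 0, 10], [0, 0, 0, 0, 0, 10], [0, 0, 0, 0, 0, 10], [0, 0, 0, 0, 0, 10], [0, 0, 0, 0, 0, 10], [0, 0, 0, 0, 0, 10], [0, 0, 0, 0, 0, 10], [0, 0, 0, 0, 0, 10], [0, 0, 0, 0, 0, 0.5]]], fingers=0.85, squeeze=60)

```text
t: 5.72
tcp_pos: [0.4815, -0.2265, 0.2323]
tool_rot: [0.756, 0.655, 0.0, 0.0]
force: [-1.3, -0.1, -0.9]
finger_gap: 0.846
```

```bash
cat >> h.py <<'E'
def delta(s,target):
    "tool-axes shift from the state to the world target"
    return R.from_quat(s["tool_rot"]).inv().apply(np.asarray(target)-s["tcp_pos"]).round(4)
def yawy(s):
    y=R.from_quat(s["tool_rot"]).apply([0,1,0]); return np.degrees(np.arctan2(y[1],y[0]))
E
python3 - <<'E'
from station import manip
from h import *
p=manip.snapshot("wrist"); cv2.imwrite("pics/w2.png",p["img"][:,:,::-1])
q=manip.snapshot("side"); cv2.imwrite("pics/s2.png",cv2.resize(q["img"][130:300,250:470,::-1],None,fx=3,fy=3))
for n,x in(("w",p),("s",q)):
    for d in manip.pinpoint("knob_grip",x): print(n,d["point"],d["score"],atz(x,d["point"],.136))
s=manip.sense();print(s["tcp_pos"],yawy(s),s["finger_gap"],s["q"].round(2),s["force"])
print(delta(s,[.4815,-.2262,.146]))
E
```

```text
w [319.5, 251.3] 0.89 [ 0.48018056 -0.2275158   0.136     ]
s [399.3, 204.5] 0.57 [ 0.4728372  -0.23405285  0.136     ]
[ 0.4813996  -0.22638016  0.23229364] -8.130617331201957 0.8488195856476751 [-0.65  0.43  1.69 -0.    1.02 -0.51] [ 0.1624757   1.49591285 -0.06615252]
[0.0002 0.0001 0.0863]
```

View pics/w2.png

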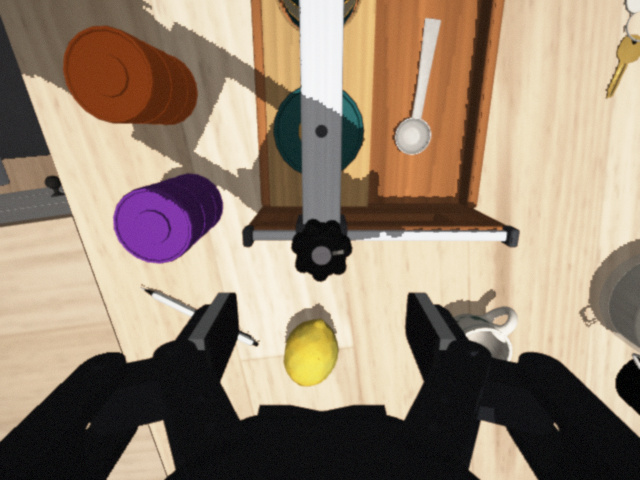

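View pics/s2.png

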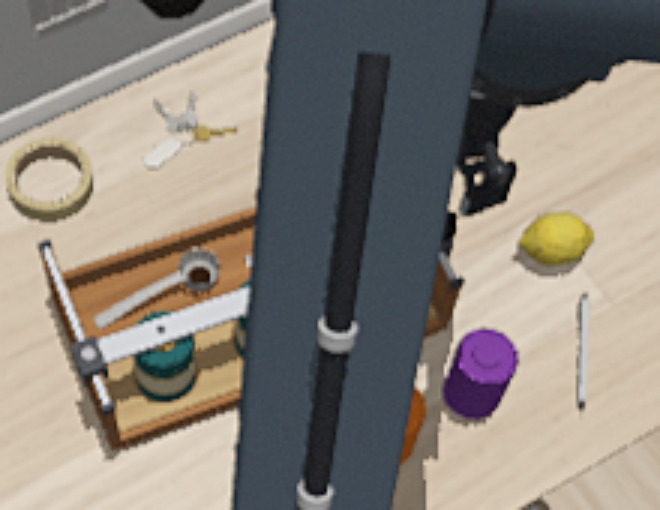

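Emit:
play_rows(steps=[[[0, 0.0005, 0.025, 0, 0, 0], [0, 0, 0.025, 0, 0, 0], [0, 0, 0.02, 0, 0, 0], [0, 0, 0.01, 0, 0, 0], [0, 0, 0.006, 0, 0, 0], [0, 0, 0, 0, 0, 0]]])

```text
t: 6.68
tcp_pos: [0.482, -0.2265, 0.1464]
tool_rot: [0.756, 0.655, 0.0, 0.0]
force: [1.3, -0.6, 0.7]
finger_gap: 0.851
```

Emit:
play_rows(steps=[[[0, 0, 0, 0, 0, 0], [0, 0, 0, 0, 0, 0], [0, 0, 0, 0, 0, 0], [0, 0, 0, 0, 0, 0], [0, 0, 0, 0, 0, 0], [0, 0, 0, 0, 0, 0]]], fingers=0, squeeze=60)

```text
t: 7.42
tcp_pos: [0.4816, -0.2265, 0.1473]
tool_rot: [0.756, 0.655, -0.0, 0.0]
force: [-1.4, 1.4, 5.0]
finger_gap: 0.438
```

Run:
```python
from station import manip
from h import *
p=manip.snapshot("wrist"); cv2.imwrite("pics/w3.png",p["img"][:,:,::-1])
s=manip.sense();print(s["tcp_pos"],yawy(s),s["finger_gap"],s["q"].round(2),s["force"],s["ft_torque"])
```

```text
[ 0.4816291  -0.2265113   0.14727275] -8.20649508706039 0.4371550068434584 [-0.65  0.56  1.76 -0.    0.81 -0.51] [-1.92208928  0.63054915  5.90234687] [0.09996666 0.39879466 0.02230835]
```

View pics/w3.png

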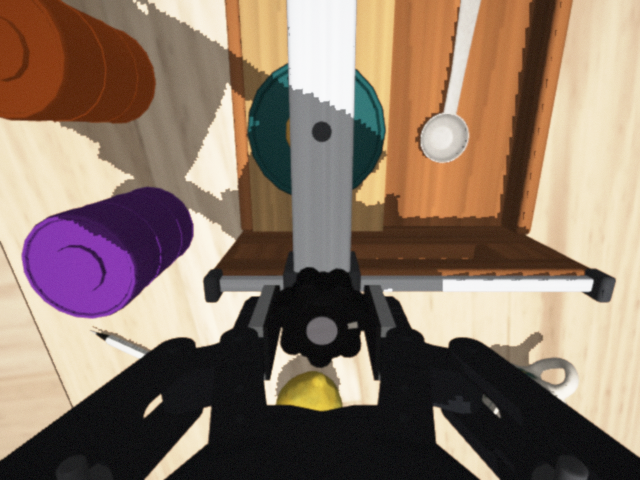

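Knob gripped at a 37 mm opening. Now I turn it anticlockwise.

Emit:
play_rows(steps=[[[0, 0, -0.001, 0, 0, -8], [0, 0, 0, 0, 0, -8], [0, 0, 0, 0, 0, -8], [0, 0, 0, 0, 0, -8], [0, 0, 0, 0, 0, -8]]])

```text
t: 8.1
tcp_pos: [0.4818, -0.2265, 0.1473]
tool_rot: [0.485, 0.875, 0.0, 0.0]
force: [-1.3, -0.4, -1.7]
finger_gap: 0.437
```

Emit:
play_rows(steps=[[[0, 0, 0, 0, 0, -8], [0, 0, 0, 0, 0, -8], [0, 0, 0, 0, 0, -8], [0, 0, 0, 0, 0, -8], [0, 0, 0, 0, 0, -8], [0, 0, 0, 0, 0, -8], [0, 0, 0, 0, 0, -8], [0, 0, 0, 0, 0, -4], [0, 0, 0, 0, 0, 0]]])

```text
t: 9.22
tcp_pos: [0.4819, -0.2262, 0.1473]
tool_rot: [-0.015, 1.0, 0.0, 0.0]
force: [-0.0, 0.7, -0.7]
finger_gap: 0.437
```

Run:
```python
from station import manip
from h import *
p=manip.snapshot("wrist"); cv2.imwrite("pics/w4.png",p["img"][:,:,::-1])
s=manip.sense();print(s["tcp_pos"],yawy(s),s["finger_gap"],s["q"].round(2),s["force"],s["ft_torque"])
y=np.radians(-8.2); ex=np.array([np.cos(y),np.sin(y),0])
print(delta(s,s["tcp_pos"]+0.1*ex))
```

```text
[ 0.48189404 -0.22624026  0.14732246] 91.74356741655723 0.4395146293300335 [-0.65  0.56  1.76  0.    0.81 -2.25] [ 1.27243453  0.33206693 -0.78452608] [ 0.16387774 -0.04508037  0.17588488]
[-0.0985 -0.0173  0.    ]
```

View pics/w4.png

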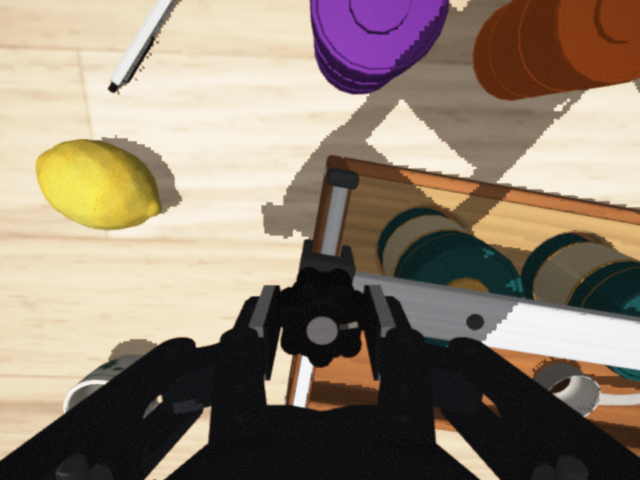

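Emit:
play_rows(steps=[[[-0.005, -0.0009, 0, 0, 0, 0], [-0.0099, -0.0017, 0, 0, 0, 0], [-0.0099, -0.0017, 0, 0, 0, 0], [-0.0099, -0.0017, 0, 0, 0, 0], [-0.0099, -0.0017, 0, 0, 0, 0], [-0.0099, -0.0017, 0, 0, 0, 0], [-0.0099, -0.0017, 0, 0, 0, 0], [-0.0099, -0.0017, 0, 0, 0, 0], [-0.0099, -0.0017, 0, 0, 0, 0], [0, 0, 0, 0, 0, 0]]])

```text
t: 10.52
tcp_pos: [0.5681, -0.2386, 0.1473]
tool_rot: [-0.015, 1.0, -0.0, 0.001]
force: [1.3, 1.6, -0.7]
finger_gap: 0.434
```

Emit:
play_rows(steps=[[[-0.004, -0.0007, 0, 0, 0, 0], [-0.004, -0.0007, 0, 0, 0, 0], [-0.001, -0.0002, 0, 0, 0, 0], [0, 0, 0, 0, 0, 0]]])

```text
t: 11.02
tcp_pos: [0.5756, -0.2397, 0.1473]
tool_rot: [-0.015, 1.0, -0.0, 0.0]
force: [-1.0, 1.3, 0.3]
finger_gap: 0.437
```

Run:
```python
from station import manip
from h import *
p=manip.snapshot("wrist"); cv2.imwrite("pics/w5.png",p["img"][:,:,::-1])
s=manip.sense();print(s["tcp_pos"],yawy(s),s["finger_gap"],s["q"].round(2),s["force"],s["ft_torque"])
```

```text
[ 0.57563717 -0.23966601  0.14734199] 91.76676499901022 0.4351376988457874 [-0.57  0.66  1.53  0.    0.95 -2.18] [-0.77955     0.40309503 -0.09687589] [0.24676964 0.0050144  0.15065831]
```

View pics/w5.png

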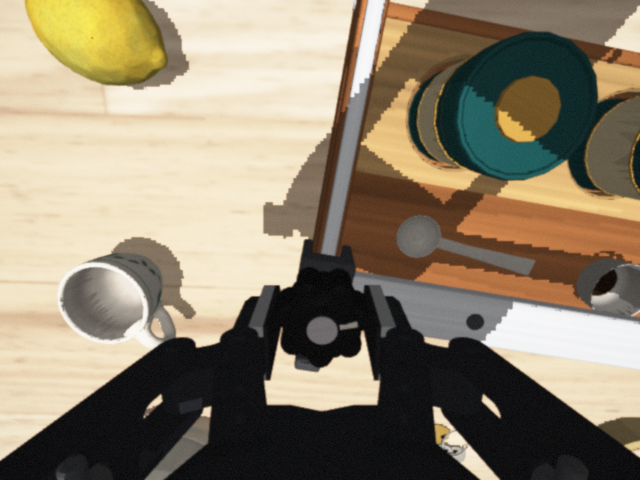

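Emit:
play_rows(steps=[[[-0.002, -0.0003, 0, 0, 0, 0], [0, 0, 0, 0, 0, 0]]])

```text
t: 11.32
tcp_pos: [0.5777, -0.2399, 0.1473]
tool_rot: [-0.015, 1.0, -0.0, 0.0]
force: [-0.7, 0.9, -0.9]
finger_gap: 0.437
```

Emit:
play_rows(steps=[[[-0.002, -0.0003, 0, 0, 0, 0], [0, 0, 0, 0, 0, 0]]])

```text
t: 11.58
tcp_pos: [0.5782, -0.24, 0.1473]
tool_rot: [-0.016, 1.0, 0.0, -0.002]
force: [-4.5, 0.1, 3.2]
finger_gap: 0.432
```

Emit:
play_rows(steps=[[[-0.001, -0.0002, 0, 0, 0, 0], [0, 0, 0, 0, 0, 0]]])

```text
t: 11.82
tcp_pos: [0.5783, -0.24, 0.1473]
tool_rot: [-0.016, 1.0, 0.001, -0.003]
force: [-7.8, 0.6, 4.1]
finger_gap: 0.433
```

Emit:
play_rows(steps=[[[0, 0, 0, 0, 0, 0], [0, 0, 0, 0, 0, 0], [0, 0, 0, 0, 0, 0], [0, 0, -0.02, 0, 0, 0], [0, 0, -0.05, 0, 0, 0], [0, 0, -0.06, 0, 0, 0], [0, 0, -0.05, 0, 0, 0]]], fingers=0.85)

```text
t: 12.7
tcp_pos: [0.5812, -0.2405, 0.3299]
tool_rot: [-0.015, 1.0, -0.001, 0.001]
force: [0.1, -0.8, -0.1]
finger_gap: 0.852
```

Emit:
play_rows(steps=[[[0.03, 0.04, 0, 0, 0, 10], [0.03, 0.045, 0, 0, 0, 0], [0.03, 0.045, 0, 0, 0, 0], [0.03, 0.045, 0, 0, 0, 0], [0, 0, 0, 0, 0, 0], [0, 0, 0, 0, 0, 0]]])

```text
t: 13.45
tcp_pos: [0.4804, -0.055, 0.3279]
tool_rot: [0.071, 0.997, -0.0, 0.001]
force: [0.8, -0.5, 0.3]
finger_gap: 0.849
```

Run:
```python
from station import manip
from h import *
p=manip.snapshot("wrist"); cv2.imwrite("pics/w6.png",p["img"][:,:,::-1])
s=manip.sense();print(s["tcp_pos"],yawy(s),s["finger_gap"],s["q"].round(2),s["force"],s["ft_torque"])
for l,z in [("tin_a",.014),("knob_grip",.136),("keeper_mid",.118)]:
    for d in manip.pinpoint(l,p): print(l,np.round(d["point"],1),round(d["score"],2),atz(p,d["point"],z).round(4))
for d in manip.regions_of("tin_a",p): print(d["rect"],round(d["score"],2))
for o in ([.505,-.0437],[.502,-.0433]):
  y=np.radians(-8.2);ex=np.array([np.cos(y),np.sin(y)]);ey=np.array([-np.sin(y),np.cos(y)])
  im=p["img"][:,:,::-1].copy()
  for yy in(.11,0,-.11):
    c=np.array(o)+yy*ey; t=np.linspace(0,2*np.pi,80)
    pts=np.array([proj(p,[c[0]+.031*np.cos(a),c[1]+.031*np.sin(a),.106]) for a in t]); cv2.polylines(im,[pts.astype(int)],True,(0,0,255),1)
  cv2.imwrite(f"pics/w6_{o[0]}.png",im)
```

```text
[ 0.48065351 -0.05557598  0.32772607] 81.75363759735058 0.8503841082342362 [-0.35  0.25  1.68 -0.    1.21 -1.77] [-0.60214719  0.22054714  0.42213687] [ 0.00170576  0.05069834 -0.01218852]
tin_a [273.4  88. ] 0.92 [ 0.3539 -0.0932  0.014 ]
tin_a [333.6 207.7] 0.88 [ 0.503  -0.0433  0.014 ]
tin_a [421.4 209.7] 0.78 [0.5215 0.0668 0.014 ]
tin_a [186.2 103.7] 0.68 [ 0.3561 -0.1967  0.014 ]
tin_a [247.4 209.3] 0.66 [ 0.4894 -0.152   0.014 ]
knob_grip [154.6 331.6] 0.61 [ 0.5776 -0.2416  0.136 ]
keeper_mid [335.8 324.7] 0.89 [ 0.607  -0.0582  0.118 ]
[200.1, 186.2, 273.1, 259.4] 0.82
[226.8, 40.7, 295.4, 115.6] 0.76
[306.4, 185.3, 363.2, 257.2] 0.65
[396.2, 186.3, 475.1, 256.4] 0.63
[115.4, 61.7, 208.7, 128.1] 0.57
[60.7, 307.8, 129.2, 359.6] 0.16
```

View pics/w6_0.505.png

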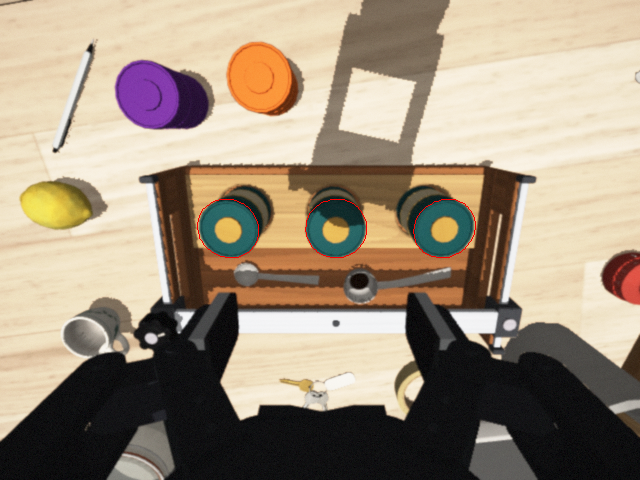

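The lid circles (red) for origin (0.505,-0.0437), yaw -8.2° match all three teal lids, and the bar is fully back at row 323. On to the left tin.

Emit:
play_rows(steps=[[[-0.0074, 0.0418, 0.02, 0, 0, 0], [-0.0074, 0.0418, 0.03, 0, 0, 0], [-0.0074, 0.0418, 0.04, 0, 0, 0], [0, 0, 0.04, 0, 0, 0], [0, 0, 0.02, 0, 0, 0], [0, 0, 0, 0, 0, 0]]], fingers=0.95, squeeze=50)

```text
t: 14.45
tcp_pos: [0.5188, 0.0659, 0.1755]
tool_rot: [0.072, 0.997, 0.0, -0.002]
force: [-0.1, -0.9, 0.2]
finger_gap: 0.951
```

Run:
```python
from station import manip
from h import *
s=manip.sense();print(s["tcp_pos"],yawy(s),s["finger_gap"],s["force"],delta(s,[.5207,.0652,.085]))
```

```text
[0.51881438 0.0658726  0.17549641] 81.7325791117923 0.9508465867734993 [-0.05285962 -0.91360048  0.22039387] [-0.0024 -0.0004  0.0905]
```

Emit:
play_rows(steps=[[[-0.002, -0.0004, 0.02, 0, 0, 0], [0, 0, 0.025, 0, 0, 0], [0, 0, 0.025, 0, 0, 0], [0, 0, 0.015, 0, 0, 0], [0, 0, 0.0055, 0, 0, 0], [0, 0, 0, 0, 0, 0]]])

```text
t: 15.2
tcp_pos: [0.5219, 0.0653, 0.0871]
tool_rot: [0.072, 0.997, -0.0, 0.0]
force: [-0.3, 0.5, 0.6]
finger_gap: 0.95
```

Emit:
play_rows(steps=[[[0, 0, 0, 0, 0, 0], [0, 0, 0, 0, 0, 0], [0, 0, 0, 0, 0, 0], [0, 0, 0, 0, 0, 0], [0, 0, 0, 0, 0, 0]]], fingers=0)

```text
t: 15.82
tcp_pos: [0.522, 0.0653, 0.0879]
tool_rot: [0.072, 0.997, -0.0, 0.001]
force: [-0.2, -1.3, 5.7]
finger_gap: 0.724
```

Run:
```python
from station import manip
from h import *
s=manip.sense();print(s["tcp_pos"],yawy(s),s["finger_gap"],s["force"],s["ft_torque"],s["tau"])
```

```text
[0.52202972 0.06532503 0.0879401 ] 81.77846111008232 0.7243956396272447 [-0.22188342 -1.31689525  5.70992977] [-0.08192869  0.13816771 -0.00764627] [ 6.04069177e-01 -3.77685070e+01 -8.09945315e+00  1.41950576e-01
 -2.31548622e-01  7.76149478e-03]
```

Emit:
play_rows(steps=[[[0, 0, -0.005, 0, 0, 0], [0, 0, -0.012, 0, 0, 0], [0, 0, -0.012, 0, 0, 0], [0, 0, -0.012, 0, 0, 0], [0, 0, -0.004, 0, 0, 0], [0, 0, 0, 0, 0, 0], [0, 0, 0, 0, 0, 0], [0, 0, 0, 0, 0, 0]]])

```text
t: 16.82
tcp_pos: [0.5211, 0.0655, 0.1314]
tool_rot: [0.072, 0.997, -0.0, -0.001]
force: [0.7, -0.2, -3.3]
finger_gap: 0.72
```

Run:
```python
from station import manip
from h import *
s=manip.sense();print(s["tcp_pos"],yawy(s),s["finger_gap"],s["force"],s["ft_torque"],s["tau"])
p=manip.snapshot("wrist"); cv2.imwrite("pics/w7.png",p["img"][:,:,::-1])
for i in range(4): manip.snapshot("wrist"); print(manip.sense()["force"])
```

```text
[0.52110204 0.06551315 0.1313793 ] 81.76983775948398 0.7202286827315393 [ 0.66734853 -0.24396331 -3.29522219] [0.01278461 0.019647   0.01173347] [ 8.38560867e-03 -4.13546062e+01 -1.12273532e+01 -2.29681718e-04
  9.76427633e-03 -2.15863381e-06]
[-0.5599482  -0.38936962 -2.94779839]
[-0.06276878  0.87340791 -3.51716015]
[-0.37830089  0.13238437 -2.82465658]
[ 0.77720675 -0.16756465 -3.54208519]
```

View pics/w7.png

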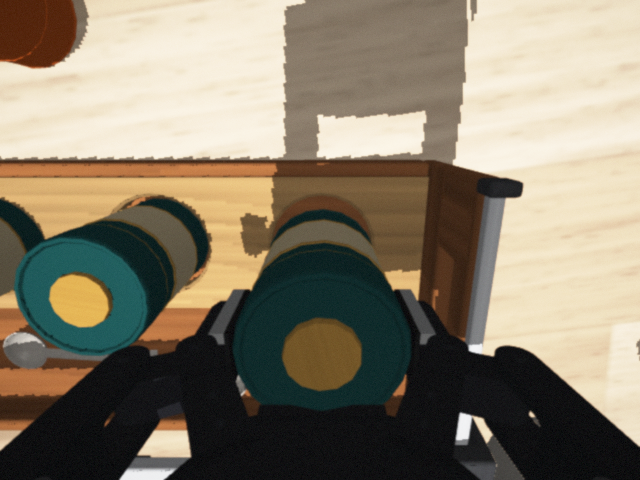

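Tin A weighs about 3.2 N (0.33 kg), so it is a light one. The picture shows it held upright, clear of its well. I set it back.

Emit:
play_rows(steps=[[[0, 0, 0.012, 0, 0, 0], [0, 0, 0.012, 0, 0, 0], [0, 0, 0.01, 0, 0, 0], [0, 0, 0.006, 0, 0, 0], [0, 0, 0.002, 0, 0, 0], [0, 0, 0.001, 0, 0, 0], [0, 0, 0, 0, 0, 0]]])

```text
t: 17.95
tcp_pos: [0.5216, 0.0655, 0.0891]
tool_rot: [0.072, 0.997, 0.0, 0.0]
force: [0.1, -0.7, -3.7]
finger_gap: 0.724
```

Emit:
play_rows(steps=[[[0, 0, 0.001, 0, 0, 0], [0, 0, 0, 0, 0, 0]]])

```text
t: 18.2
tcp_pos: [0.5217, 0.0655, 0.088]
tool_rot: [0.072, 0.997, -0.0, 0.0]
force: [0.1, 0.0, -2.6]
finger_gap: 0.722
```

Emit:
play_rows(steps=[[[0, 0, 0.0008, 0, 0, 0], [0, 0, 0, 0, 0, 0]]])

```text
t: 18.45
tcp_pos: [0.5217, 0.0655, 0.088]
tool_rot: [0.072, 0.997, -0.0, 0.001]
force: [-1.2, -0.5, 5.5]
finger_gap: 0.724
```

Emit:
play_rows(steps=[[[0, 0, 0.0005, 0, 0, 0], [0, 0, 0, 0, 0, 0]]])

```text
t: 18.7
tcp_pos: [0.5217, 0.0655, 0.088]
tool_rot: [0.072, 0.997, -0.0, 0.001]
force: [-2.9, -0.9, 9.5]
finger_gap: 0.722
```

Emit:
play_rows(steps=[[[0, 0, 0, 0, 0, 0], [0, 0, 0, 0, 0, 0], [0, 0, 0, 0, 0, 0], [0, 0, -0.02, 0, 0, 0], [0, 0, -0.035, 0, 0, 0], [0, 0, -0.035, 0, 0, 0], [0, 0, 0, 0, 0, 0]]], fingers=0.95)

```text
t: 19.58
tcp_pos: [0.5232, 0.0654, 0.1788]
tool_rot: [0.072, 0.997, -0.0, 0.003]
force: [0.3, -1.0, -0.9]
finger_gap: 0.948
```

Emit:
play_rows(steps=[[[0, -0.03, 0, 0, 0, 0], [0, -0.05, 0, 0, 0, 0], [0, -0.03, 0, 0, 0, 0], [0, 0, 0, 0, 0, 0]]])

```text
t: 20.08
tcp_pos: [0.505, -0.045, 0.1753]
tool_rot: [0.074, 0.997, 0.0, -0.001]
force: [0.9, 0.4, -0.2]
finger_gap: 0.953
```

Run:
```python
from station import manip
from h import *
s=manip.sense();print(s["tcp_pos"],yawy(s),s["finger_gap"],s["force"],delta(s,[.505,-.0437,.087]))
p=manip.snapshot("wrist"); 
y=np.radians(-8.2);ex=np.array([np.cos(y),np.sin(y)]);ey=np.array([-np.sin(y),np.cos(y)])
im=p["img"][:,:,::-1].copy()
for yy in(.11,0,-.11):
    c=np.array([.505,-.0437])+yy*ey; t=np.linspace(0,2*np.pi,80)
    pts=np.array([proj(p,[c[0]+.031*np.cos(a),c[1]+.031*np.sin(a),.106]) for a in t]); cv2.polylines(im,[pts.astype(int)],True,(0,0,255),1)
cv2.imwrite("pics/w8.png",im)
```

```text
[ 0.50498762 -0.04495279  0.1753058 ] 81.56707545435486 0.9533292323382889 [ 0.86205477  0.35781862 -0.21541461] [-0.      0.0012  0.0883]
```

View pics/w8.png

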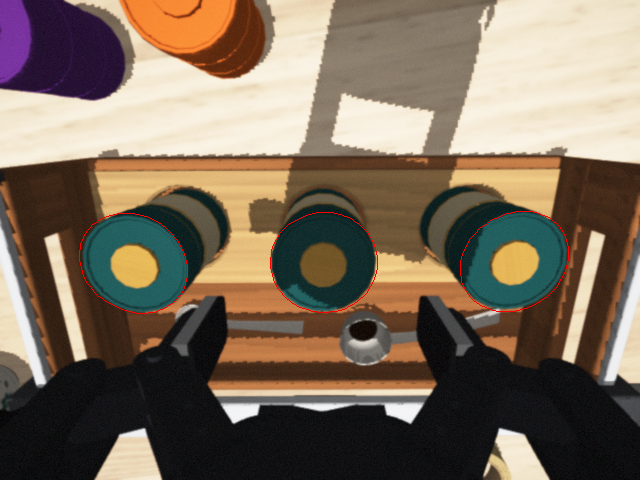

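Tin A stands in its well: its lid lies on the predicted circle at (515,262). The tool is over B. I go down.

Emit:
play_rows(steps=[[[0, 0.0005, 0.02, 0, 0, 0], [0, 0, 0.025, 0, 0, 0], [0, 0, 0.025, 0, 0, 0], [0, 0, 0.012, 0, 0, 0], [0, 0, 0.005, 0, 0, 0], [0, 0, 0, 0, 0, 0]]])

```text
t: 20.88
tcp_pos: [0.5059, -0.0426, 0.0896]
tool_rot: [0.072, 0.997, -0.0, 0.0]
force: [-0.2, -0.8, -0.2]
finger_gap: 0.951
```

Emit:
play_rows(steps=[[[0, 0, 0, 0, 0, 0], [0, 0, 0, 0, 0, 0], [0, 0, 0, 0, 0, 0], [0, 0, 0, 0, 0, 0], [0, 0, 0, 0, 0, 0]]], fingers=0)

```text
t: 21.5
tcp_pos: [0.5064, -0.0434, 0.0907]
tool_rot: [0.072, 0.997, -0.0, 0.001]
force: [-1.1, -2.6, 6.1]
finger_gap: 0.721
```

Emit:
play_rows(steps=[[[0, 0, -0.005, 0, 0, 0], [0, 0, -0.012, 0, 0, 0], [0, 0, -0.012, 0, 0, 0], [0, 0, -0.012, 0, 0, 0], [0, 0, -0.004, 0, 0, 0], [0, 0, 0, 0, 0, 0], [0, 0, 0, 0, 0, 0], [0, 0, 0, 0, 0, 0]]])

```text
t: 22.5
tcp_pos: [0.5055, -0.0428, 0.1341]
tool_rot: [0.072, 0.997, 0.0, -0.0]
force: [0.0, -0.4, -5.4]
finger_gap: 0.722
```

Run:
```python
from station import manip
from h import *
s=manip.sense();print(s["tcp_pos"],yawy(s),s["finger_gap"],s["force"],s["ft_torque"],s["tau"].round(2))
p=manip.snapshot("wrist"); cv2.imwrite("pics/w9.png",p["img"][:,:,::-1])
for i in range(3): manip.snapshot("wrist"); print(manip.sense()["force"])
```

```text
[ 0.50546872 -0.04278851  0.13408871] 81.76826871323293 0.7222753445879125 [ 0.049308   -0.35794838 -5.35015154] [-0.01236964  0.01204761  0.01885854] [ 1.000e-02 -4.096e+01 -1.114e+01 -0.000e+00  1.000e-02  0.000e+00]
[-0.04285821  0.79925266 -5.53176085]
[ 1.28441848e-01  5.73890194e-04 -6.02896205e+00]
[-0.17479984  0.19358412 -5.93855672]
```

View pics/w9.png

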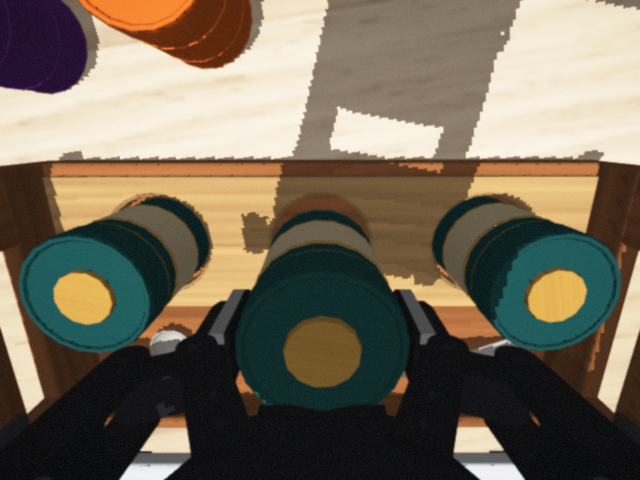

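B weighs about 5.7 N (0.58 kg), almost surely the heaviest. The task asks to heft all three, so B goes back for now.

Emit:
play_rows(steps=[[[0, 0, 0.012, 0, 0, 0], [0, 0, 0.012, 0, 0, 0], [0, 0, 0.01, 0, 0, 0], [0, 0, 0.006, 0, 0, 0], [0, 0, 0.002, 0, 0, 0], [0, 0, 0.001, 0, 0, 0], [0, 0, 0, 0, 0, 0]]])

```text
t: 23.58
tcp_pos: [0.506, -0.0429, 0.0917]
tool_rot: [0.072, 0.997, -0.0, 0.0]
force: [-0.0, 0.4, -5.8]
finger_gap: 0.72
```

Emit:
play_rows(steps=[[[0, 0, 0.001, 0, 0, 0], [0, 0, 0, 0, 0, 0]]])

```text
t: 23.82
tcp_pos: [0.506, -0.0429, 0.0908]
tool_rot: [0.072, 0.997, -0.0, 0.0]
force: [0.2, -0.1, -4.2]
finger_gap: 0.721
```

Emit:
play_rows(steps=[[[0, 0, 0.0008, 0, 0, 0], [0, 0, 0, 0, 0, 0]]])

```text
t: 24.08
tcp_pos: [0.5061, -0.043, 0.0907]
tool_rot: [0.072, 0.997, -0.0, 0.001]
force: [-0.7, -0.7, 5.6]
finger_gap: 0.723
```

Emit:
play_rows(steps=[[[0, 0, 0, 0, 0, 0], [0, 0, 0, 0, 0, 0], [0, 0, 0, 0, 0, 0], [0, 0, -0.02, 0, 0, 0], [0, 0, -0.035, 0, 0, 0], [0, 0, -0.035, 0, 0, 0], [0, 0, 0, 0, 0, 0]]], fingers=0.95)

```text
t: 24.95
tcp_pos: [0.5075, -0.0433, 0.182]
tool_rot: [0.072, 0.997, -0.001, 0.003]
force: [0.9, 1.0, 0.1]
finger_gap: 0.953
```

Emit:
play_rows(steps=[[[0, -0.03, 0, 0, 0, 0], [0, -0.05, 0, 0, 0, 0], [0, -0.03, 0, 0, 0, 0], [0, 0, 0, 0, 0, 0]]])

```text
t: 25.45
tcp_pos: [0.4895, -0.1534, 0.1786]
tool_rot: [0.074, 0.997, 0.0, -0.001]
force: [0.9, 0.0, -0.2]
finger_gap: 0.948
```

Run:
```python
from station import manip
from h import *
p=manip.snapshot("wrist"); 
s=manip.sense();print(s["tcp_pos"],yawy(s),s["finger_gap"],s["force"],delta(s,[.4893,-.1526,.089]))
y=np.radians(-8.2);ex=np.array([np.cos(y),np.sin(y)]);ey=np.array([-np.sin(y),np.cos(y)])
im=p["img"][:,:,::-1].copy()
for yy in(.11,0,-.11):
    c=np.array([.505,-.0437])+yy*ey; t=np.linspace(0,2*np.pi,80)
    pts=np.array([proj(p,[c[0]+.031*np.cos(a),c[1]+.031*np.sin(a),.106]) for a in t]); cv2.polylines(im,[pts.astype(int)],True,(0,0,255),1)
cv2.imwrite("pics/w10.png",im)
```

```text
[ 0.48924504 -0.15203224  0.17856394] 81.64054954802619 0.9512350496821627 [ 0.32490094  0.59997528 -0.26835588] [-0.0003 -0.0007  0.0896]
```

View pics/w10.png

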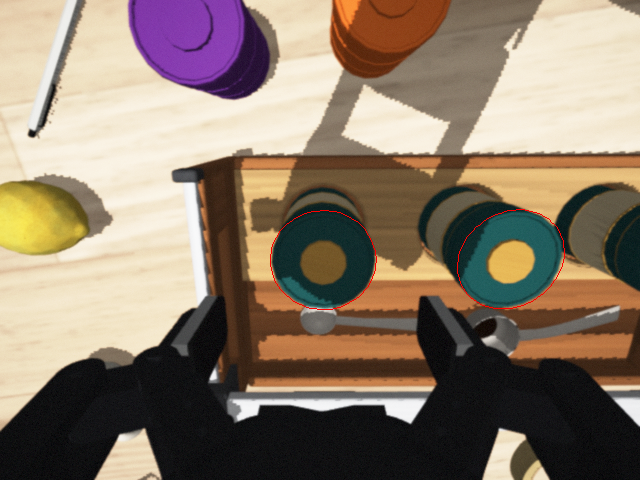

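B stands back in its well (lid at (512,260) on its circle) and the tool is over C.

Emit:
play_rows(steps=[[[0, 0, 0.02, 0, 0, 0], [0, 0, 0.025, 0, 0, 0], [0, 0, 0.025, 0, 0, 0], [0, 0, 0.014, 0, 0, 0], [0, 0, 0.005, 0, 0, 0], [0, 0, 0, 0, 0, 0]]])

```text
t: 26.25
tcp_pos: [0.4901, -0.1514, 0.0907]
tool_rot: [0.072, 0.997, 0.0, -0.0]
force: [0.6, 0.1, -0.4]
finger_gap: 0.948
```

Emit:
play_rows(steps=[[[0, 0, 0, 0, 0, 0], [0, 0, 0, 0, 0, 0], [0, 0, 0, 0, 0, 0], [0, 0, 0, 0, 0, 0], [0, 0, 0, 0, 0, 0]]], fingers=0)

```text
t: 26.88
tcp_pos: [0.4906, -0.1521, 0.0919]
tool_rot: [0.072, 0.997, -0.0, 0.001]
force: [-1.4, 0.5, 6.2]
finger_gap: 0.718
```

Emit:
play_rows(steps=[[[0, 0, -0.005, 0, 0, 0], [0, 0, -0.012, 0, 0, 0], [0, 0, -0.012, 0, 0, 0], [0, 0, -0.012, 0, 0, 0], [0, 0, -0.004, 0, 0, 0], [0, 0, 0, 0, 0, 0], [0, 0, 0, 0, 0, 0], [0, 0, 0, 0, 0, 0]]])

```text
t: 27.88
tcp_pos: [0.4898, -0.1516, 0.1353]
tool_rot: [0.072, 0.997, 0.0, -0.0]
force: [0.0, -0.2, -3.0]
finger_gap: 0.722
```

Run:
```python
from station import manip
from h import *
s=manip.sense();print(s["tcp_pos"],yawy(s),s["finger_gap"],s["force"])
p=manip.snapshot("wrist"); cv2.imwrite("pics/w11.png",p["img"][:,:,::-1])
for i in range(3): manip.snapshot("wrist"); print(manip.sense()["force"])
```

```text
[ 0.48975248 -0.15160775  0.13529816] 81.77042338637477 0.722462345998658 [ 0.03711982 -0.24101528 -2.96023561]
[-0.54138263 -0.55972563 -2.48482653]
[ 0.62354258  0.75661494 -2.50545003]
[ 1.82080616e-01  1.81269999e-03 -2.82343922e+00]
```

View pics/w11.png

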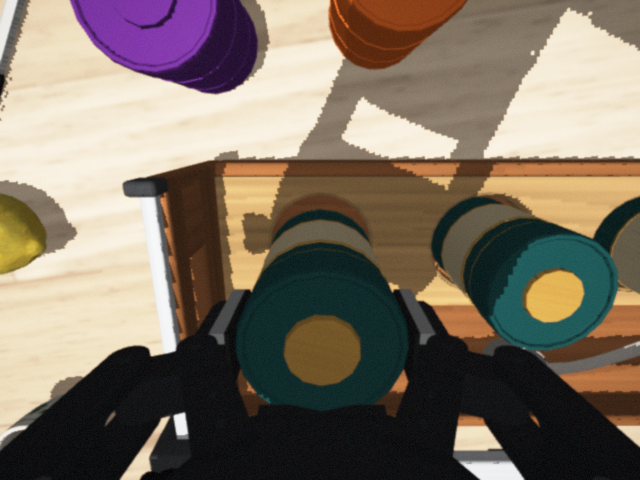

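C weighs about 2.7 N, so it is light and B is the heaviest. C goes back, then I pick up B.

Emit:
play_rows(steps=[[[0, 0, 0.012, 0, 0, 0], [0, 0, 0.012, 0, 0, 0], [0, 0, 0.01, 0, 0, 0], [0, 0, 0.006, 0, 0, 0], [0, 0, 0.002, 0, 0, 0], [0, 0, 0.001, 0, 0, 0], [0, 0, 0, 0, 0, 0]]])

```text
t: 28.95
tcp_pos: [0.4902, -0.1518, 0.093]
tool_rot: [0.072, 0.997, -0.0, 0.0]
force: [0.3, -0.0, -2.0]
finger_gap: 0.722
```

Emit:
play_rows(steps=[[[0, 0, 0.001, 0, 0, 0], [0, 0, 0, 0, 0, 0]]])

```text
t: 29.2
tcp_pos: [0.4902, -0.1519, 0.092]
tool_rot: [0.072, 0.997, -0.0, 0.0]
force: [-0.3, -1.0, -1.3]
finger_gap: 0.725
```

Emit:
play_rows(steps=[[[0, 0, 0.0008, 0, 0, 0], [0, 0, 0, 0, 0, 0]]])

```text
t: 29.45
tcp_pos: [0.4903, -0.1519, 0.0919]
tool_rot: [0.072, 0.997, -0.0, 0.001]
force: [-0.3, -0.1, 4.1]
finger_gap: 0.715
```

Emit:
play_rows(steps=[[[0, 0, 0, 0, 0, 0], [0, 0, 0, 0, 0, 0], [0, 0, 0, 0, 0, 0], [0, 0, -0.02, 0, 0, 0], [0, 0, -0.035, 0, 0, 0], [0, 0, -0.035, 0, 0, 0], [0, 0, 0, 0, 0, 0]]], fingers=0.95)

```text
t: 30.32
tcp_pos: [0.4916, -0.1525, 0.1832]
tool_rot: [0.072, 0.997, -0.001, 0.003]
force: [-0.5, 0.0, -0.5]
finger_gap: 0.95
```

Emit:
play_rows(steps=[[[0, 0.03, 0, 0, 0, 0], [0, 0.05, 0, 0, 0, 0], [0, 0.03, 0, 0, 0, 0], [0, 0, 0, 0, 0, 0]]])

```text
t: 30.82
tcp_pos: [0.5048, -0.0408, 0.1797]
tool_rot: [0.07, 0.998, 0.0, -0.001]
force: [0.1, -0.3, 0.3]
finger_gap: 0.945
```

Run:
```python
from station import manip
from h import *
p=manip.snapshot("wrist"); 
s=manip.sense();print(s["tcp_pos"],yawy(s),s["finger_gap"],s["force"],delta(s,[.505,-.0437,.09]))
y=np.radians(-8.2);ex=np.array([np.cos(y),np.sin(y)]);ey=np.array([-np.sin(y),np.cos(y)])
im=p["img"][:,:,::-1].copy()
for yy in(.11,0,-.11):
    c=np.array([.505,-.0437])+yy*ey; t=np.linspace(0,2*np.pi,80)
    pts=np.array([proj(p,[c[0]+.031*np.cos(a),c[1]+.031*np.sin(a),.106]) for a in t]); cv2.polylines(im,[pts.astype(int)],True,(0,0,255),1)
cv2.imwrite("pics/w12.png",im)
```

```text
[ 0.50510877 -0.04207092  0.17988245] 81.89899719397559 0.9488093079032679 [ 0.54562001 -0.92925194 -0.50846205] [-0.0003 -0.0016  0.0899]
```

View pics/w12.png

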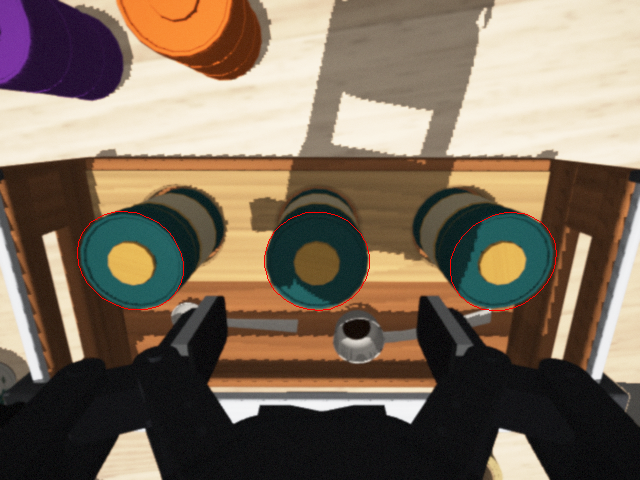

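All three tins are seated in their wells. I take B and lift it 125 mm, so its bottom is at about z = 0.137.

Emit:
play_rows(steps=[[[0, -0.0005, 0.02, 0, 0, 0], [0, 0, 0.025, 0, 0, 0], [0, 0, 0.025, 0, 0, 0], [0, 0, 0.014, 0, 0, 0], [0, 0, 0.005, 0, 0, 0], [0, 0, 0, 0, 0, 0]]])

```text
t: 31.62
tcp_pos: [0.5058, -0.0437, 0.0919]
tool_rot: [0.072, 0.997, -0.0, -0.0]
force: [-0.2, -0.9, -0.7]
finger_gap: 0.956
```

Emit:
play_rows(steps=[[[0, 0, 0, 0, 0, 0], [0, 0, 0, 0, 0, 0], [0, 0, 0, 0, 0, 0], [0, 0, 0, 0, 0, 0], [0, 0, 0, 0, 0, 0]]], fingers=0)

```text
t: 32.25
tcp_pos: [0.5062, -0.0437, 0.093]
tool_rot: [0.072, 0.997, -0.0, 0.001]
force: [-1.5, -1.7, 6.8]
finger_gap: 0.722
```

Emit:
play_rows(steps=[[[0, 0, -0.005, 0, 0, 0], [0, 0, -0.015, 0, 0, 0], [0, 0, -0.02, 0, 0, 0], [0, 0, -0.025, 0, 0, 0], [0, 0, -0.025, 0, 0, 0], [0, 0, -0.02, 0, 0, 0], [0, 0, -0.01, 0, 0, 0], [0, 0, -0.005, 0, 0, 0], [0, 0, 0, 0, 0, 0], [0, 0, 0, 0, 0, 0]]])

```text
t: 33.5
tcp_pos: [0.5051, -0.0432, 0.2161]
tool_rot: [0.072, 0.997, 0.0, -0.001]
force: [0.1, -0.2, -5.5]
finger_gap: 0.722
```

Emit:
play_rows(steps=[[[0, 0, 0, 0, 0, 0], [0, 0, 0, 0, 0, 0], [0, 0, 0, 0, 0, 0], [0, 0, 0, 0, 0, 0]]])

```text
t: 34.0
tcp_pos: [0.5057, -0.0434, 0.2168]
tool_rot: [0.072, 0.997, 0.0, -0.0]
force: [-0.7, -0.4, -5.7]
finger_gap: 0.72
```

Run:
```python
from station import manip
from h import *
p=manip.snapshot("wrist"); q=manip.snapshot("side"); c=manip.snapshot("scene")
cv2.imwrite("pics/f.png",np.hstack([cv2.resize(x["img"][:,:,::-1],(400,300)) for x in (p,q)]))
cv2.imwrite("pics/f2.png",c["img"][:,:,::-1]); cv2.imwrite("pics/f3.png",p["img"][:,:,::-1])
s=manip.sense();print(s["t"],s["tcp_pos"],s["finger_gap"],s["force"],np.abs(s["qd"]).max())
```

```text
34.15 [ 0.5056712  -0.04339365  0.21693248] 0.7199558431811892 [-1.08294802 -0.54668792 -4.84227797] 0.00196345901223003
```

View pics/f.png

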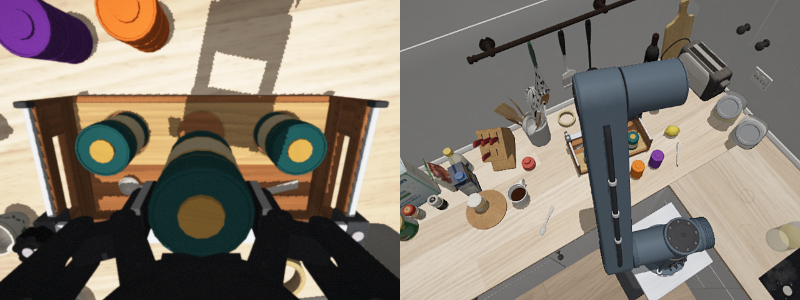

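View pics/f2.png

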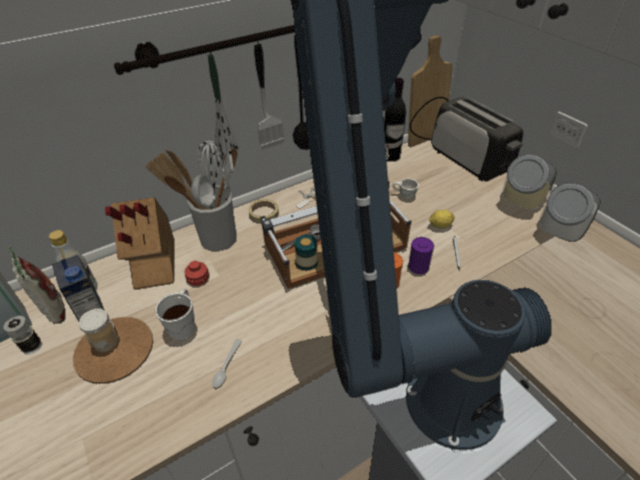

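The wrist view shows B held upright, A and C seated, and the bar back. The scene view shows mug, timer, lemon and spoon where they were.

Run:
```python
from station import manip
print(manip.sign_off())
```

```text
the job is handed in; nothing more can be done
None
```

The job is handed in, with the middle tin (tin_b) held up as the heaviest.

- **Knob and bar:** I turned the knob about 100° anticlockwise (1.7 rad). Then I pulled the bar back by the knob, about 97 mm, until it met its back stop.
- **Hefting:** I lifted the tins left to right, each about 43 mm, and lowered each to contact before letting go. They weighed about 3.2 N (A), 5.7 N (B) and 2.7 N (C).
- **Final state:** B is upright and still, its bottom at about z = 0.138 m, against the other lids at 0.106 m. A and C stand in their wells and the bar is back. Handed in at about 34 s.

**Checks:** After each set-down, the lid matched its predicted place in the wrist view. The mug, timer, lemon and teaspoon were unmoved in the last scene view, and I did not measure the small cup. The forces I read stayed under 10 N.

**Disagreements:** My first picture estimate of the bar's starting travel (about 6 mm) differed from the 2.7 mm found at the stop. The later lid fit supported the 2.7 mm. One side-camera reading of the knob was about 1 cm off while the arm hid it, so I ignored it.

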